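Hook a drawer out from under its ledge

ROBOT

A 6-joint arm with a two-finger parallel gripper is mounted at the origin on a cart in front of the work surface, level with it; the furniture and walls round the work are solid. World frame = base frame: x ahead of the robot, y to its left, z up, the work surface at z = 0. Lengths are in m, angles in degrees, forces in N, time in s.
With the tool pointing down it reaches from about 0.35 to 0.875 m from the base axis. Payload 4.2 kg.
Tool frame: the origin (TCP) lies on the front face of the gripper's body, between the roots of the fingers; the fingertips stand finger_overhang ahead of it and the grasp point (between the pads) lies 51 mm ahead of it (finger_overhang is the distance from the TCP to the fingertips, in m); z points along the fingers, y is the line along which they close (so a half turn about z gives the same grasp; the last joint's range is limited). The gripper opens to 87 mm and grips with 3 to 60 N. Pads are 19 mm wide; open, the fingers measure 117 mm over their backs; the gripper's body (75 mm by 190 mm) begins 51 mm behind the grasp point.
Start: joints at [82.999, 22.042, 0.453, 0, -68.411, -14.817], TCP at [0.232, 0.58, 0.292] pointing down, gripper open.
Joint ranges: [-179.83, 179.83], [-69.29, 118.12], [-61.27, 80.66], [-181.25, 117.63], [-171.15, -9.14], [-177.46, 177.46]. Speed limits (degrees/s): [159.86, 159.86, 180, 180, 180, 180].

INTERFACE

Orientations are given as a 3x3 rotation matrix whose columns are the frame's x, y, z axes.
In Python, from station import sense, capture, camera_model, finish_job, finger_overhang gives the robot as it stands. The module is installed in compiled form; this text tells all that it offers.
- The arm moves only by the tool jog_arm, never from a script. Its argument "rows" is a list that holds one entry, the list of rows, each a list of 4 numbers: the shift along the tool's x, y, z in m, then the turn about the tool's z in rad. A call has 1 to 20 rows; each row shifts and turns the commanded pose from where the row before left it, along the tool's axes as they then stand; what a row does not reach is not made up. A row lasts 1/8 s, in which the tool goes at most 62.5 mm and 10.7 degrees, less where a joint would pass 70% of its speed; a pose out of reach is approached as far as the arm can. A call is refused whole if a number of a shift passes 0.0625 or a number of a turn 0.188, either way. A call with a gripper value outside its range is refused whole. "claw" is the opening, from 0 (shut) to 1 (fully open), set as the call begins (left out, the last holds). The fingers move at their own pace and stop on an object; the grip force is fixed at half the most. Time passes only in rows, so rows that do not move let the fingers close. It gives the time, the measured TCP pose, the force, the opening and the grip force at its end, in the units of the state.
- sense(): the state, without advancing time (a new reading comes with each control period).
- capture(name): name is "scene" or "top" or "wrist"; returns the picture (400x640x3 uint8, red, green, blue); there is no depth.
- camera_model(name): a dict with "fovy" (degrees; the focal length in pixels is half the picture's height over the tangent of half this angle, whatever the lens; pixels are square), "cx", "cy" (the principal point, pixels), "eye" and "rotation" of the camera in the world. Camera axes: x right, y down, z forward; pixel columns grow to the right and rows downward; lengths in m; the calibration is good to about 2 mm. The wrist camera is an equidistant fisheye: a pixel r from the principal point sees the ray r / f radians off the axis. A picture is of the moment at which its call begins: read the wrist's pose just before it. camera_model takes no time and is no camera call; for the wrist camera it gives the pose at the moment of the call.
- finish_job(): hands the job in; it is judged then, once.
The state is a dict: "time_s": time; "joints": joint angles; "joint_velocities": joint speeds; "effort": joint torques, N m; "tcp_pos": TCP position; "ee_rot": TCP orientation; "wrist_force": force on the tool from outside, world axes, zero at the start; "moment": the same for the moment, N m; "gripper_width": opening from 0.0 (shut) to 1.0 (fully open); "gripper_force": force on a finger pad.
Only numpy, scipy, OpenCV 4.12 (cv2) and the standard library are available. Lean on these libraries where they do the work, as an engineer would, in place of code of your own. Each camera call takes 0.05 s, during which the arm holds its last target. There are 200 camera calls.

TASK

The shallow drawer under the low wooden stand sits back beneath the overhanging board, where its pull eye is hidden and out of the fingers' reach. Take the hooked rod by its wooden handle, feel gently for the eye under the board, drop the hook into it and draw the drawer out until its front is about level with the board's front edge, without forcing anything and without touching the drawer with the gripper. Then unhook the rod, lay it down (not drop it) on the worktop clear of the stand, drawer left out, and leave the other things where they are.

Things in the scene. Friction and masses are not known exactly. Their poses are not given: they have to be found in the camera images.
- stand: Low wooden stand, fixed. Origin: centre of its underside; x from its front to its back, y to its left, z up. Board 180 (x) by 220 (y) by 18 mm, underside 70, top 88 mm above the worktop; its front edge is at x = -90 mm. Two cheeks 12 mm thick at y = +98 and -98 mm run from x = -60 mm to the back; between them the space under the board is open, 184 mm wide. Glass and salt shaker stand on it.
- drawer (a joint): How far the drawer is out of the stand, along the stand's -x, in m, 0 to 0.09; starts at 0 to 0.01. At value d its front face is at stand x = -0.020 - d, so 0.07 is level with the board's front edge. The face is 176 mm wide and spans 6 to 62 mm above the worktop. It slides stiffly: about 7 N to move, plus 15 N per m/s. Nothing latches it.
- rail_mid (a point): Middle of the level rail on the drawer's face, 25 mm above the worktop, moves with the drawer; axes as the stand's. On the rail sits the pull eye, a flat steel ring of 5 mm wire, inside 19, outside 29 mm across, hole facing up and down, wire centred 25 mm above the worktop, ring centre 30 mm in front of the face (rail_mid x = -30 mm). See rail_end.
- rail_end (a point): Right end (stand -y) of that rail, 63 mm right of rail_mid; axes as the stand's. The eye is clamped somewhere on the rail, its centre 42 mm right to 42 mm left of rail_mid (stand y -0.042 to +0.042): where is not measured, differs each time, and can only be felt; it slides only if forced by some 60 N. Beside the ring the rail, its end blocks and the eye's foot stay within 10 mm of the face.
- rod_grip (a point): Centre of the wooden handle of the hooked rod, a loose tool lying on the worktop, 0.14 kg. Handle 80 mm long (x), 22 mm wide (y), 34 mm high (z); this point is 17 mm above its underside. x points along the rod to its hook. A 7 mm round steel rod leaves the handle's front end 10 mm above this point, runs straight along x to 150 mm from this point and there turns straight down.
- rod_tip (a point): Lower end of the rod's hook: 7 mm thick, round-ended, 150 mm ahead (x) of the handle's centre and 16.5 mm below it; the straight rod above it is centred 26.5 mm higher (its lower side 23 mm above this point, its top 30 mm). Axes as the rod's.
- rod: The hooked rod as a whole; origin under the handle's centre, on its underside; axes as rod_grip. Pushed sideways at its hook with several newtons it may swivel in the fingers: grip it firmly. Do not press with it on the stand, drawer or eye with more than 15 N.
- glass: Empty tumbler, 76 mm wide, 86 mm high, standing on the stand's board; origin at its underside. Leave it.
- shaker: Salt shaker, 44 mm wide, 90 mm high, standing on the stand's board; origin at its underside. Leave it.
- spoon: Teaspoon, 137 mm long, loose on the worktop. Leave it.
- mat: Cork coaster, 92 mm wide, 9 mm thick, loose on the worktop. Leave it.
There are look-alikes about, which are no part of the job. There is more than one size of the rod; the job needs the larger.

How it is judged (in metres and radians):
On the way, in this order (a step that is already met when the one before it is completed fails the run):
1. the rod is lifted off the worktop (height (world z) of rod_grip above 0.03 m), for 0.2 s.
2. the drawer is drawn out until its front is about level with the board's edge (value of joint drawer above 0.058 m and x of rod_tip in the frame of stand below 0 m), for 0.2 s.
At the end, for the whole second after the job is handed in: the drawer is at least 58 mm out (70 mm is level with the board's edge), and the rod lies at rest on the worktop, its hook not under the board, touching neither stand nor drawer (value of joint drawer above 0.058 m and height (world z) of rod_grip between 0.003 and 0.025 m and linear speed of rod below 0.02 m/s and contact force between rod and stand below 0.1 N and (x of rod_tip in the frame of stand below -0.09 m or y of rod_tip in the frame of stand above 0.11 m or y of rod_tip in the frame of stand below -0.11 m)).
It fails at once if the rod presses on the stand, the drawer or its eye with more than 15 N (contact force between rod and stand above 15 N).
It fails at once if the robot itself touches the stand or the drawer (contact force between any of the fingers, the arm and stand above 1 N).
It fails at once if the rod is dropped from more than about 4 cm (linear speed of rod above 0.9 m/s and contact force between the fingers and rod below 0.1 N).
It fails at once if another thing is moved by more than 3 cm (distance of any of glass, shaker, spoon, mat from where it was at the start of the episode above 0.03 m).
It also fails if it takes over 72 s, if anything falls off the work surface, if the arm or the gripper's body presses on something with over 40 N, if the wrist force passes 120 N, or if a joint passes its speed limit or range.

## Working session

There is one attempt and no reset: what is moved stays moved. The work goes in short steps, Python scripts to look and compute and a tool call to move; the robot and the scene stay as the last step left them, time stands still between calls to the robot, and variables do not carry over. Pictures are saved under pics/ and viewed, at most 13 in all, crops included, and the job is handed in when it is done.

Besides the shell and the picture viewer there is one more tool, called after "Emit:" as name([rows], argument=value, ...), one row to a line, values as JSON. jog_arm: Moves the arm, as the interface text tells. Its arguments: {"type":"object","properties":{"rows":{"type":"array"},"claw":{"type":"number"}},"required":["rows"]}

```bash
mkdir -p pics; python3 - <<'E'
from station import *
import cv2,numpy as np
s=sense();print(s['time_s'],s['tcp_pos'],np.round(s['ee_rot'],3).tolist(),s['gripper_width'],finger_overhang)
for n in('scene','top','wrist'):
    m=camera_model(n);print(n,m['fovy'],m['cx'],m['cy'],np.round(m['eye'],3),np.round(m['rotation'],3).tolist())
    cv2.imwrite(f'pics/{n}.png',capture(n)[:,:,::-1])
E
```

```text
0.0 [0.23210315 0.57979999 0.29114101] [[0.928, -0.372, -0.001], [-0.372, -0.928, -0.002], [0.0, 0.002, -1.0]] 1.0001607247925954 0.0697
scene 49.25368751025963 315.50054685510975 193.11825901570322 [ 0.018 -0.267  0.92 ] [[0.792, -0.449, 0.414], [-0.61, -0.6, 0.517], [0.016, -0.662, -0.749]]
top 51.60556889658107 325.2984632326362 201.875728050431 [0.312 0.286 1.035] [[0.026, -0.983, 0.183], [-1.0, -0.029, -0.011], [0.016, -0.183, -0.983]]
wrist 65.70646984690485 311.5674861486101 201.4953293755274 [0.293 0.555 0.384] [[-0.371, -0.9, -0.228], [-0.929, 0.36, 0.089], [0.002, 0.245, -0.97]]
```

View pics/top.png

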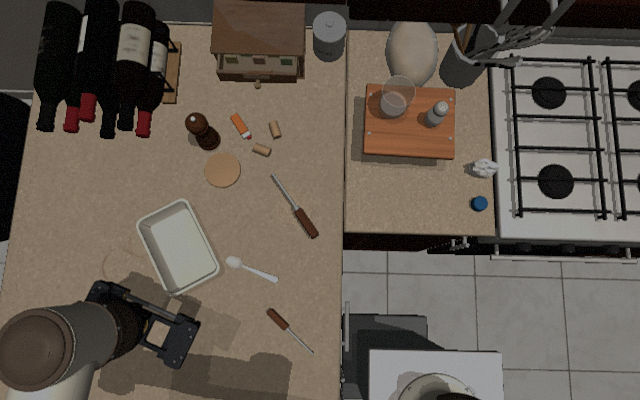

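View pics/scene.png

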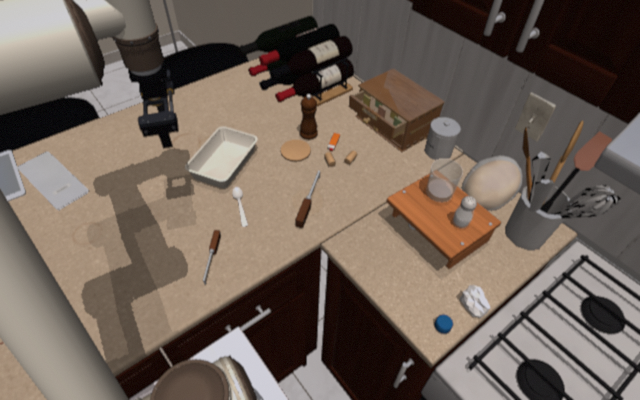

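Two hooked rods are visible in the top view. One has its handle at (307,224) and hook at about (273,178). The other has its handle at (278,319) and hook at about (312,352). The first looks longer, so I'll measure both and confirm in a crop.

```bash
cat > h.py <<'E'
from station import *
import cv2,numpy as np
def ray(n,uv,m=None):
    m=m or camera_model(n);f=200/np.tan(np.radians(m['fovy'])/2)
    d=np.array([(uv[0]-m['cx'])/f,(uv[1]-m['cy'])/f]);
    if n=='wrist':
        r=np.hypot(*d);v=np.r_[d/r*np.sin(r),np.cos(r)] if r>0 else np.array([0,0,1.])
    else: v=np.r_[d,1]
    return np.array(m['eye']),np.array(m['rotation'])@v
def plane(n,uv,z,m=None):
    e,d=ray(n,uv,m);return e+d*(z-e[2])/d[2]
def comps(im,mask,mn):
    k,l,st,c=cv2.connectedComponentsWithStats(mask.astype(np.uint8))
    return [(l==i) for i in range(1,k) if st[i,4]>mn]
E
python3 - <<'E'
from h import *
im=cv2.imread('pics/top.png');hsv=cv2.cvtColor(im,cv2.COLOR_BGR2HSV)
H,S,V=cv2.split(hsv)
dark=(S>110)&(V<125)&((H<15)|(H>170))
dark[:180]=0;dark[:,:240]=0;dark[:,335:]=0
for c in comps(im,dark,60):
    y,x=np.nonzero(c);r=cv2.minAreaRect(np.c_[x,y].astype(np.float32));b=cv2.boxPoints(r)
    print('handle',np.round(r[0],1),r[1],r[2],plane('top',r[0],.03).round(4),[plane('top',p,.03).round(3)[:2].tolist() for p in b])
for nm,p in (('hook1',(272,176)),('hook2',(313,353))): print(nm,plane('top',p,.027).round(3))
bd=(S>120)&(H<14)&(V>100);bd[:70]=0;bd[175:]=0;bd[:,:352]=0;bd[:,465:]=0
c=max(comps(im,bd,500),key=lambda c:c.sum());y,x=np.nonzero(c);r=cv2.minAreaRect(np.c_[x,y].astype(np.float32))
print('board',r);
for p in cv2.boxPoints(r): print(p,plane('top',p,.088).round(4))
cv2.imwrite('pics/crop.png',np.hstack([cv2.resize(im[165:245,260:340],(400,400),interpolation=2),cv2.resize(im[290:370,260:340],(400,400),interpolation=2)]))
cv2.imwrite('pics/crop2.png',cv2.resize(im[60:180,345:475],(780,720),interpolation=2)[100:700])
E
```

```text
handle [306.1 222.9] (32.20059585571289, 8.602324485778809) 54.462318420410156 [0.445  0.3203 0.03  ] [[0.47, 0.353], [0.483, 0.336], [0.42, 0.288], [0.407, 0.305]]
handle [277. 319.] (24.041629791259766, 7.071067810058594) 45.0 [0.2163 0.3805 0.03  ] [[0.229, 0.407], [0.241, 0.396], [0.203, 0.354], [0.192, 0.365]]
hook1 [0.561 0.41  0.027]
hook2 [0.142 0.294 0.027]
board ((410.0276184082031, 120.56524658203125), (90.73793029785156, 68.9247055053711), 3.6329505443573)
[362.56613 152.08356] [0.6112 0.1896 0.088 ]
[366.9335   83.29737] [0.7878 0.1806 0.088 ]
[457.4891    89.046936] [ 0.7802 -0.0431  0.088 ]
[453.12173 157.83313] [ 0.6037 -0.027   0.088 ]
```

View pics/crop.png

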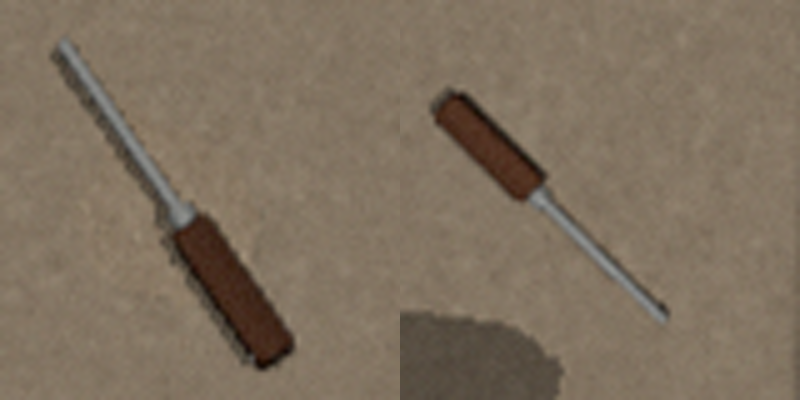

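View pics/crop2.png

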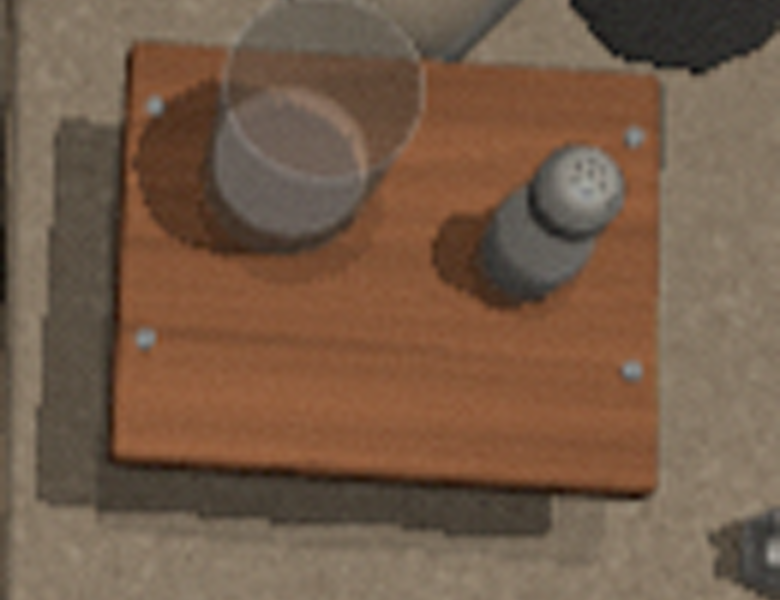

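The crop shows the left rod (handle (306,223), tip (272,176)) is the larger: its handle measures 80 mm and handle-to-hook about 147 mm, which fits. The right one's handle is only about 57 mm. The second crop shows the board with its front edge running from (364,153) to (454,159), facing the robot. I'll drive past the stand front first for one low look, then fetch the rod.

Emit:
jog_arm([
  [[0.0355,0.0326,0,0],[0.0355,0.0326,0,0],[0.0355,0.0326,0,0],[0.0355,0.0326,0,0],[0.0355,0.0326,0,0],[0.0355,0.0326,0,0],[0.0355,0.0326,0,0],[0.0355,0.0326,0,0],[0.0355,0.0326,0,0],[0.0355,0.0326,0,0],[0,0,0.0257,0.1545],[0,0,0.0257,0.1545],[0,0,0.0257,0.1545],[0,0,0.0257,0.1545],[0,0,0.0257,0.1545],[0,0,0.0257,0.1545],[0,0,0.0257,0.1545],[0,0,0.0257,0.1545],[0,0,0,0],[0,0,0,0]],
])

```text
time_s: 2.65
tcp_pos: [0.4412, 0.146, 0.0873]
ee_rot: [[-0.043, -0.999, 0.001], [-0.999, 0.043, 0.001], [-0.001, -0.001, -1.0]]
wrist_force: [0.6, 0.5, -1.1]
gripper_width: 0.998
gripper_force: 0.0
```

```bash
python3 - <<'E'
from h import *
m=camera_model('wrist');s=sense();im=capture('wrist')[:,:,::-1];cv2.imwrite('pics/w1.png',im)
print(s['tcp_pos'],np.round(s['ee_rot'],3).tolist(),s['wrist_force'],m['eye'])
import pickle;pickle.dump(m,open('m1.pkl','wb'))
P={k:plane('top',p,.088) for k,p in dict(fl=(363.8,153.3),fr=(453.7,158.8),bl=(367.2,83.8),br=(455,89.2)).items()}
for k in P:print(k,P[k].round(4))
print(np.linalg.norm(P['fl']-P['fr']),np.linalg.norm(P['bl']-P['br']),np.linalg.norm(P['fl']-P['bl']))
cv2.imwrite('pics/t2.png',capture('top')[:,:,::-1])
E
```

```text
[0.44117461 0.14597556 0.08732629] [[-0.043, -0.999, 0.001], [-0.999, 0.043, 0.001], [-0.001, -0.001, -1.0]] [ 0.57713523  0.50451473 -1.13008501] [0.43761955 0.07949448 0.18009451]
fl [0.6083 0.1866 0.088 ]
fr [ 0.6013 -0.0283  0.088 ]
bl [0.7865 0.1799 0.088 ]
br [ 0.7796 -0.037   0.088 ]
0.21503164222148438 0.2169734287585068 0.17839225356644123
```

View pics/w1.png

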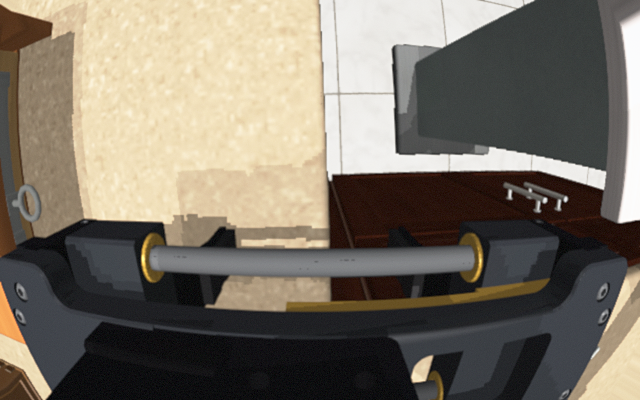

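The wrist view shows the steel pull eye at about (29,203) under the board. I'll compute its position as a prior, and confirm it by feel.

```bash
python3 - <<'E'
from h import *
import pickle
m=pickle.load(open('m1.pkl','rb'))
a=np.radians(-2.2);R=np.array([[np.cos(a),-np.sin(a)],[np.sin(a),np.cos(a)]]);c=np.array([.6939,.0753])
for p in((29,203),(18,203),(40.5,205),(27,184),(31,222)):
    w=plane('wrist',p,.025,m);print(p,w.round(4),'stand',(R.T@(w[:2]-c)).round(4))
im=cv2.imread('pics/w1.png');cv2.imwrite('pics/w1c.png',cv2.resize(im[150:250,0:100],(600,600),interpolation=2))
# rod pose by scene check
sc=cv2.imread('pics/scene.png');H,S,V=cv2.split(cv2.cvtColor(sc,cv2.COLOR_BGR2HSV))
d=(S>110)&(V<125)&((H<15)|(H>170));d[:185]=0;d[235:]=0;d[:,:280]=0;d[:,325:]=0
for k in comps(sc,d,40):
    y,x=np.nonzero(k);r=cv2.minAreaRect(np.c_[x,y].astype(np.float32));print(r,plane('scene',r[0],.02).round(4),plane('scene',r[0],.03).round(4))
E
```

```text
(29, 203) [0.6464 0.1109 0.025 ] stand [-0.0488  0.0338]
(18, 203) [0.6623 0.1103 0.025 ] stand [-0.0329  0.0338]
(40.5, 205) [0.6317 0.113  0.025 ] stand [-0.0636  0.0353]
(27, 184) [0.6444 0.0968 0.025 ] stand [-0.0503  0.0196]
(31, 222) [0.6493 0.1255 0.025 ] stand [-0.0465  0.0484]
((302.82757568359375, 212.4310302734375), (8.541985511779785, 28.411388397216797), 21.801406860351562) [0.4462 0.3203 0.02  ] [0.4414 0.3138 0.03  ]
```

View pics/w1c.png

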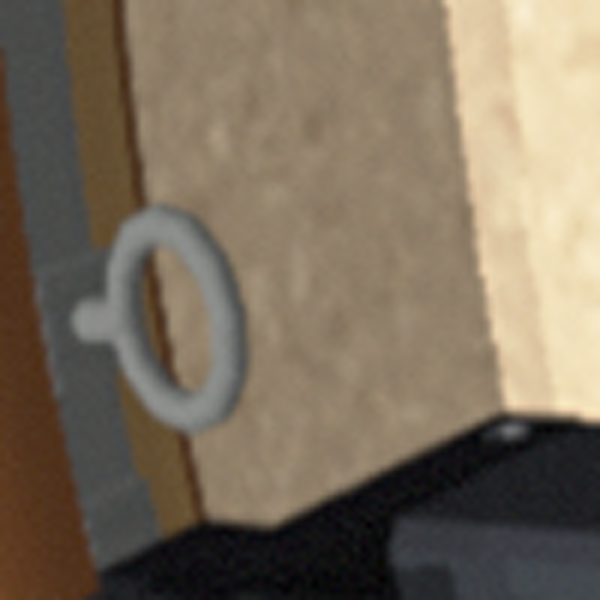

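The crop shows the whole ring centred at (29.2,203). That projects to an outside width of about 29 mm, as specified, centred at stand (-0.049, +0.034), which is consistent. Now the rod.

Emit:
jog_arm([
  [[0,0,-0.03,0],[0,0,-0.03,0],[-0.0435,0.0011,0,0],[-0.0435,0.0011,0,0],[-0.0435,0.0011,0,0],[-0.0435,0.0011,0,0],[0,0,0,-0.1745],[0,0,0,-0.1745],[0,0,0,-0.1745],[0,0,0,-0.1745],[0,0,0,-0.1745],[0,0,0,-0.1745],[0,0,0,-0.1745],[0,0,0,-0.1745],[0,0,0,-0.1745],[0,0,0,-0.1745],[0,0,0,-0.1745],[0,0,0,-0.1745],[0,0,0,-0.1745],[0,0,0,0]],
])

```text
time_s: 5.25
tcp_pos: [0.4444, 0.3198, 0.1477]
ee_rot: [[0.796, 0.606, 0.001], [0.606, -0.796, 0.001], [0.002, -0.0, -1.0]]
wrist_force: [0.0, 0.3, 0.5]
gripper_width: 1.002
gripper_force: 0.0
```

```bash
python3 - <<'E'
from h import *
m=camera_model('wrist');s=sense();im=capture('wrist')[:,:,::-1];cv2.imwrite('pics/w2.png',im)
print(s['tcp_pos'],np.round(s['ee_rot'],3).tolist())
H,S,V=cv2.split(cv2.cvtColor(im,cv2.COLOR_BGR2HSV))
d=(S>100)&(V<150)&((H<15)|(H>170))
for k in comps(im,d,300):
    y,x=np.nonzero(k);r=cv2.minAreaRect(np.c_[x,y].astype(np.float32));b=cv2.boxPoints(r)
    print(r,plane('wrist',r[0],.034,m).round(4),[plane('wrist',p,.034,m).round(3)[:2].tolist() for p in b])
E
```

```text
[0.4443935  0.31982075 0.14769864] [[0.796, 0.606, 0.001], [0.606, -0.796, 0.001], [0.002, -0.0, -1.0]]
((595.5, 164.0), (256.0, 87.0), 90.0) [0.6467 0.1376 0.034 ] [[0.691, 0.255], [0.828, 0.153], [0.629, -0.116], [0.527, 0.081]]
((314.4411926269531, 204.26470947265625), (30.503734588623047, 88.06517791748047), 1.2188752889633179) [0.4549 0.3258 0.034 ] [[0.422, 0.315], [0.473, 0.352], [0.485, 0.336], [0.435, 0.297]]
```

View pics/w2.png

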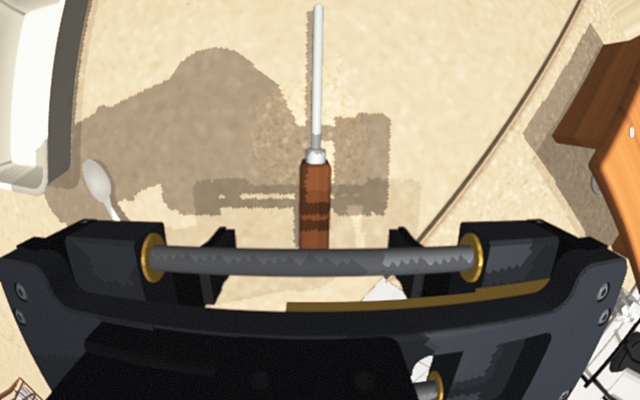

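The view shows the rod aligned under the gripper, with the handle centre column at 314 and the hook at (318,8). Descend and grip.

Emit:
jog_arm([
  [[0.002,0,0.02,0],[0,0,0.02,0],[0,0,0.02,0],[0,0,0.01,0],[0,0,0.0045,0],[0,0,0,0]],
])

```text
time_s: 6.05
tcp_pos: [0.446, 0.321, 0.0724]
ee_rot: [[0.795, 0.606, 0.0], [0.606, -0.795, 0.0], [0.0, -0.0, -1.0]]
wrist_force: [0.0, -0.2, -0.8]
gripper_width: 1.005
gripper_force: 0.0
```

Emit:
jog_arm([
  [[0,0,0,0],[0,0,0,0],[0,0,0,0],[0,0,0,0],[0,0,0,0],[0,0,0,0]],
], claw=0)

```text
time_s: 6.8
tcp_pos: [0.4459, 0.3209, 0.0721]
ee_rot: [[0.795, 0.607, -0.0], [0.607, -0.795, -0.0], [-0.0, 0.0, -1.0]]
wrist_force: [0.1, -1.0, 0.3]
gripper_width: 0.401
gripper_force: 0.0
```

Emit:
jog_arm([
  [[0,0,-0.02,0],[0,0,-0.03,0],[0,0,-0.03,0],[0,0,-0.02,0],[0,0,0,0],[0,0,0,0],[0,0,0,0]],
])

```text
time_s: 7.68
tcp_pos: [0.4454, 0.3203, 0.1707]
ee_rot: [[0.795, 0.606, -0.002], [0.606, -0.795, -0.002], [-0.003, 0.001, -1.0]]
wrist_force: [-0.4, 0.3, -2.0]
gripper_width: 0.245
gripper_force: 29.8
```

```bash
python3 - <<'E'
from h import *
m=camera_model('wrist');s=sense();w=capture('wrist')[:,:,::-1];t=capture('top')[:,:,::-1]
cv2.imwrite('pics/w3.png',w);cv2.imwrite('pics/t3.png',t)
print(s['tcp_pos'],np.round(s['ee_rot'],3).tolist(),s['wrist_force'],s['moment'],s['gripper_width'],s['gripper_force'])
cv2.imwrite('pics/w3c.png',np.hstack([cv2.resize(w[0:240,200:440],(400,400)),cv2.resize(t[150:250,230:330],(400,400),interpolation=2)]))
E
```

```text
[0.44536305 0.32032865 0.17073333] [[0.795, 0.606, -0.002], [0.606, -0.795, -0.002], [-0.003, 0.001, -1.0]] [-0.44688489  0.34919713 -1.98267482] [-0.10721475 -0.02876061  0.03549644] 0.24518884715966277 29.847311675548553
```

View pics/w3c.png

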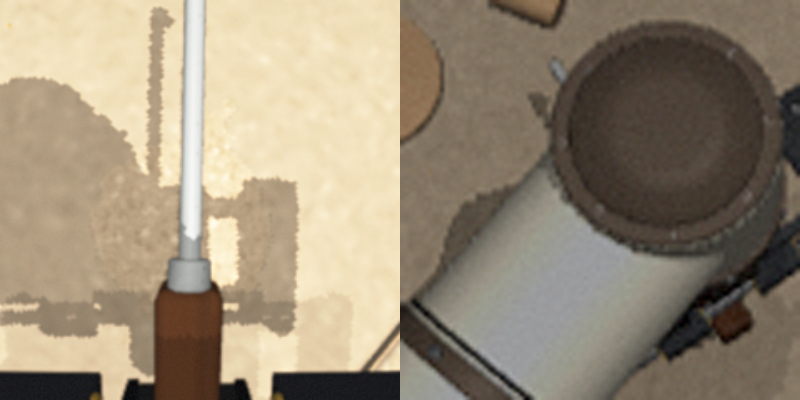

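The grip formed late, while the arm was already lifting: the handle looks too narrow (about 39 px), so it sits about 2 cm low in the fingers. I'll set it down again and regrip properly.

Emit:
jog_arm([
  [[0,0,0.02,0],[0,0,0.02,0],[0,0,0.02,0],[0,0,0.008,0],[0,0,0,0]],
])

```text
time_s: 8.4
tcp_pos: [0.4458, 0.3207, 0.1036]
ee_rot: [[0.795, 0.607, -0.001], [0.607, -0.795, -0.001], [-0.001, 0.0, -1.0]]
wrist_force: [0.7, -0.2, -0.9]
gripper_width: 0.25
gripper_force: 29.8
```

Emit:
jog_arm([
  [[0,0,0.003,0],[0,0,0.003,0],[0,0,0,0]],
])

```text
time_s: 8.78
tcp_pos: [0.446, 0.3211, 0.0984]
ee_rot: [[0.795, 0.607, 0.001], [0.607, -0.795, 0.001], [0.001, -0.0, -1.0]]
wrist_force: [-0.7, -0.8, -1.2]
gripper_width: 0.241
gripper_force: 29.8
```

Emit:
jog_arm([
  [[0,0,0.003,0],[0,0,0.003,0],[0,0,0,0]],
])

```text
time_s: 9.15
tcp_pos: [0.4466, 0.321, 0.0971]
ee_rot: [[0.794, 0.608, 0.003], [0.608, -0.794, 0.001], [0.002, 0.001, -1.0]]
wrist_force: [-7.6, -5.1, 27.7]
gripper_width: 0.249
gripper_force: 30.0
```

Emit:
jog_arm([
  [[0,0,0.003,0],[0,0,0.003,0],[0,0,0,0]],
])

```text
time_s: 9.52
tcp_pos: [0.4483, 0.3223, 0.0929]
ee_rot: [[0.794, 0.608, 0.007], [0.608, -0.794, 0.004], [0.008, 0.001, -1.0]]
wrist_force: [-4.6, -6.6, 32.6]
gripper_width: 0.246
gripper_force: 30.0
```

Emit:
jog_arm([
  [[0,0,0,0],[0,0,0,0],[0,0,0,0],[0,0,0,0],[0,0,0,0],[0,0,0,0]],
], claw=0.8)

```text
time_s: 10.28
tcp_pos: [0.4458, 0.3208, 0.0859]
ee_rot: [[0.795, 0.607, -0.0], [0.607, -0.795, -0.0], [-0.0, 0.0, -1.0]]
wrist_force: [0.1, -0.0, -0.7]
gripper_width: 0.783
gripper_force: 0.0
```

Emit:
jog_arm([
  [[0,0,0.007,0],[0,0,0.0065,0],[0,0,0,0]],
])

```text
time_s: 10.65
tcp_pos: [0.4455, 0.3204, 0.0717]
ee_rot: [[0.795, 0.606, -0.001], [0.606, -0.795, -0.001], [-0.002, 0.0, -1.0]]
wrist_force: [-0.1, -0.2, -0.3]
gripper_width: 0.801
gripper_force: 0.0
```

Emit:
jog_arm([
  [[0,0,0,0],[0,0,0,0],[0,0,0,0],[0,0,0,0],[0,0,0,0],[0,0,0,0],[0,0,0,0],[0,0,0,0],[0,0,0,0],[0,0,0,0]],
], claw=0)

```text
time_s: 11.9
tcp_pos: [0.4459, 0.3208, 0.0727]
ee_rot: [[0.795, 0.607, -0.0], [0.607, -0.795, -0.0], [-0.0, 0.0, -1.0]]
wrist_force: [-0.3, -1.0, 1.5]
gripper_width: 0.249
gripper_force: 29.8
```

Emit:
jog_arm([
  [[0,0,-0.01,0],[0,0,-0.02,0],[0,0,-0.03,0],[0,0,-0.02,0],[0,0,0,0],[0,0,0,0]],
])

```text
time_s: 12.65
tcp_pos: [0.4453, 0.3204, 0.1519]
ee_rot: [[0.795, 0.606, -0.001], [0.606, -0.795, -0.001], [-0.002, -0.0, -1.0]]
wrist_force: [-0.0, 0.3, -0.4]
gripper_width: 0.248
gripper_force: 29.8
```

```bash
cat > rodm.py <<'E'
from h import *
def rod():
    m=camera_model('wrist');s=sense();w=capture('wrist')[:,:,::-1];p=np.array(s['tcp_pos']);R=np.array(s['ee_rot'])
    hd=np.degrees(np.arctan2(R[1,0],R[0,0]));print('tcp',p.round(4),'heading',hd.round(2),np.round(s['wrist_force'],1),s['gripper_width'])
    g=w.astype(int);H,S,V=cv2.split(cv2.cvtColor(w,cv2.COLOR_BGR2HSV))
    b=(S>100)&(V<150)&((H<15)|(H>170));b[:,:240]=0;b[:,390:]=0
    for k in comps(w,b,300):
        y,x=np.nonzero(k);print('handle rows',y.min(),y.max(),[ (int(x[y==r].min()),int(x[y==r].max())) for r in (y.min()+8,y.min()+30)])
    gr=(S<28);gr[:,:280]=0;gr[:,350:]=0
    pts=[]
    for r in range(5,130,10):
        x=np.nonzero(gr[r])[0]
        if len(x)<4 or len(x)>40: continue
        q=plane('wrist',(x.mean(),r),p[2]-.0455,m);pts.append(R.T@(q-p))
    pts=np.array(pts)
    if len(pts)>2:
        c=np.polyfit(pts[:,0],pts[:,1],1);print('rod tool x range',pts[:,0].min().round(3),pts[:,0].max().round(3),'y at x=0,150:',np.polyval(c,[0,.15]).round(4),'scatter',np.std(pts[:,1]-np.polyval(c,pts[:,0])).round(4))
    return w
if __name__=='__main__': 
    w=rod();cv2.imwrite('pics/w4.png',w)
E
python3 rodm.py
```

```text
tcp [0.4453 0.3204 0.1519] heading 37.32 [-0.   0.3 -0.4] 0.24783203038936125
handle rows 174 248 [(292, 333), (289, 335)]Traceback (most recent call last):
  File "rodm.py", line 20, in <module>
    w=rod();cv2.imwrite('pics/w4.png',w)
  File "rodm.py", line 8, in rod
    y,x=np.nonzero(k);print('handle rows',y.min(),y.max(),[ (int(x[y==r].min()),int(x[y==r].max())) for r in (y.min()+8,y.min()+30)])
                                                                 ~~~~~~~~~~~^^
    return umr_minimum(a, axis, None, out, keepdims, initial, where)
ValueError: zero-size array to reduction operation minimum which has no identity
```

```bash
sed -i "s/,\[ (int.*$/)/" rodm.py; sed -i "s/gr=(S<28)/gr=(S<28)\&(V>120)/" rodm.py; python3 rodm.py; python3 - <<'E'
from h import *
m=camera_model('wrist');s=sense();p=np.array(s['tcp_pos']);R=np.array(s['ee_rot'])
w=cv2.imread('pics/w4.png');S=cv2.cvtColor(w,cv2.COLOR_BGR2HSV)[...,1]
for r in (20,60,100): print(r,S[r,290:345:2].tolist())
# handle front row 174 at mid-height top edge
for z in(.0385,.0555): print((R.T@(plane('wrist',(312.5,174),p[2]-z,m)-p)).round(4))
E
```

```text
tcp [0.4453 0.3203 0.1516] heading 37.32 [-0.2 -0.3 -1.3] 0.2534232843798078
handle rows 174 248
handle rows 277 301
rod tool x range 0.066 0.122 y at x=0,150: [0.0002 0.0015] scatter 0.0004
20 [69, 70, 74, 54, 55, 57, 54, 58, 63, 9, 8, 3, 2, 2, 2, 6, 23, 56, 59, 59, 56, 54, 54, 54, 56, 58, 56, 54]
60 [68, 70, 55, 56, 56, 58, 57, 56, 63, 6, 3, 3, 2, 2, 4, 7, 39, 61, 56, 54, 54, 56, 52, 51, 45, 54, 51, 56]
100 [78, 64, 52, 55, 41, 38, 55, 57, 56, 5, 3, 3, 1, 2, 3, 4, 67, 53, 53, 53, 62, 59, 58, 55, 50, 53, 65, 57]
[0.0448 0.0001 0.0384]
[0.0421 0.0002 0.0554]
```

Emit:
jog_arm([
  [[0,0,0,0.1725],[0,0,0,0.1725],[0,0,0,0.1725],[0,0,0,0.1725],[-0.001,0.0251,0.0084,0],[-0.001,0.0251,0.0084,0],[-0.001,0.0251,0.0084,0],[-0.001,0.0251,0.0084,0],[-0.001,0.0251,0.0084,0],[-0.001,0.0251,0.0084,0],[-0.001,0.0251,0.0084,0],[-0.001,0.0251,0.0084,0],[0,0,0,0],[0,0,0,0]],
])

```text
time_s: 14.5
tcp_pos: [0.4307, 0.121, 0.0854]
ee_rot: [[0.999, -0.038, 0.001], [-0.038, -0.999, 0.0], [0.001, -0.0, -1.0]]
wrist_force: [-0.4, 0.4, -1.3]
gripper_width: 0.251
gripper_force: 29.8
```

```bash
python3 rodm.py; python3 - <<'E'
from h import *
t=capture('top')[:,:,::-1];cv2.imwrite('pics/t4.png',t);cv2.imwrite('pics/t4c.png',cv2.resize(t[80:260,290:470],(600,600),interpolation=2))
E
```

```text
tcp [0.4307 0.121  0.0854] heading -2.17 [-0.4  0.4 -1.3] 0.2512714982912956
handle rows 175 248
handle rows 277 301
rod tool x range 0.066 0.122 y at x=0,150: [0.0003 0.0021] scatter 0.0001
```

View pics/t4c.png

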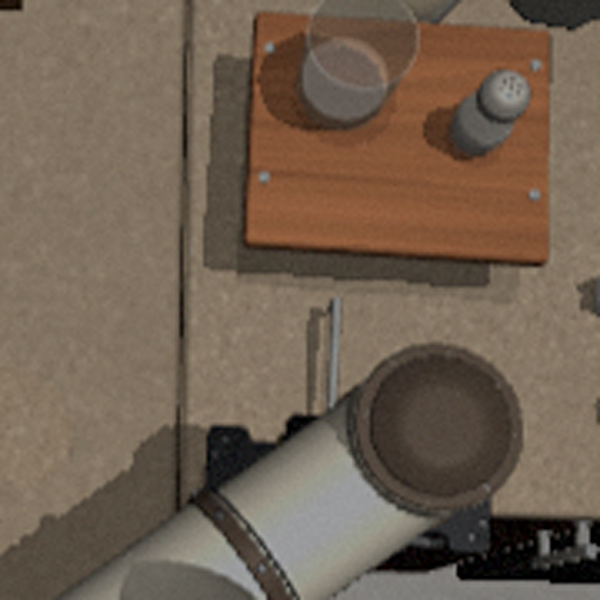

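The crop shows the hook end at (391,169.7) in the full top picture, clear of the board's front edge.

```bash
python3 - <<'E'
from h import *
a=np.radians(-2.2);R=np.array([[np.cos(a),-np.sin(a)],[np.sin(a),np.cos(a)]]);c=np.array([.6939,.0753])
w=plane('top',(390.8,169.4),.042);print(w,'hook top front end in stand',R.T@(w[:2]-c))
E
```

```text
[0.58318017 0.11429864 0.042     ] hook top front end in stand [-0.11213529  0.0347196 ]
```

Emit:
jog_arm([
  [[0.01,0,0,0],[0.01,0,0,0],[0.01,0,0,0],[0.004,0,0,0],[0,0,0,0]],
])

```text
time_s: 15.22
tcp_pos: [0.4644, 0.1191, 0.0853]
ee_rot: [[0.999, -0.039, -0.0], [-0.039, -0.999, -0.0], [-0.0, 0.0, -1.0]]
wrist_force: [0.9, -0.3, -1.5]
gripper_width: 0.253
gripper_force: 29.8
```

Emit:
jog_arm([
  [[0.002,0,0,0],[0.002,0,0,0],[0,0,0,0]],
])

```text
time_s: 15.6
tcp_pos: [0.4682, 0.1191, 0.0855]
ee_rot: [[0.999, -0.038, 0.0], [-0.038, -0.999, 0.0], [0.0, -0.0, -1.0]]
wrist_force: [0.4, 0.1, -2.0]
gripper_width: 0.248
gripper_force: 29.8
```

Emit:
jog_arm([
  [[0.0015,0,0,0],[0.0015,0,0,0],[0,0,0,0]],
])

```text
time_s: 15.98
tcp_pos: [0.4713, 0.119, 0.0855]
ee_rot: [[0.999, -0.038, 0.0], [-0.038, -0.999, 0.0], [0.0, -0.0, -1.0]]
wrist_force: [1.0, -0.1, -1.2]
gripper_width: 0.249
gripper_force: 29.8
```

Emit:
jog_arm([
  [[0.0015,0,0,0],[0.0015,0,0,0],[0,0,0,0]],
])

```text
time_s: 16.35
tcp_pos: [0.4743, 0.1189, 0.0854]
ee_rot: [[0.999, -0.038, 0.0], [-0.038, -0.999, 0.0], [0.0, -0.0, -1.0]]
wrist_force: [0.4, -0.5, -1.1]
gripper_width: 0.251
gripper_force: 29.8
```

Emit:
jog_arm([
  [[0.0015,0,0,0],[0.0015,0,0,0],[0,0,0,0]],
])

```text
time_s: 16.73
tcp_pos: [0.4773, 0.1187, 0.0854]
ee_rot: [[0.999, -0.038, 0.0], [-0.038, -0.999, 0.0], [0.0, -0.0, -1.0]]
wrist_force: [0.5, -0.1, -0.3]
gripper_width: 0.248
gripper_force: 29.8
```

Emit:
jog_arm([
  [[0.0015,0,0,0],[0.0015,0,0,0],[0,0,0,0]],
])

```text
time_s: 17.1
tcp_pos: [0.4783, 0.1178, 0.0849]
ee_rot: [[0.999, -0.039, -0.004], [-0.039, -0.999, -0.002], [-0.004, 0.002, -1.0]]
wrist_force: [-5.4, 1.2, 0.9]
gripper_width: 0.252
gripper_force: 29.9
```

Emit:
jog_arm([
  [[0.001,0,0,0],[0.001,0,0,0],[0,0,0,0]],
])

```text
time_s: 17.48
tcp_pos: [0.4795, 0.1174, 0.0847]
ee_rot: [[0.999, -0.039, -0.006], [-0.039, -0.999, -0.003], [-0.006, 0.003, -1.0]]
wrist_force: [-6.4, 0.6, 1.0]
gripper_width: 0.249
gripper_force: 30.0
```

Contact with the ring's front came at TCP x≈0.478, with almost no side force, so the hook is centred on the eye. Next: back off, lift over the ring and go 18 mm past the contact point.

Emit:
jog_arm([
  [[-0.006,0,0,0],[-0.0065,0,0,0],[0,0,-0.007,0],[0,0,-0.007,0],[0,0,-0.007,0],[0,0,0,0]],
])

```text
time_s: 18.23
tcp_pos: [0.4702, 0.1193, 0.1073]
ee_rot: [[0.999, -0.038, 0.002], [-0.038, -0.999, 0.001], [0.002, -0.001, -1.0]]
wrist_force: [0.7, -0.1, -0.8]
gripper_width: 0.248
gripper_force: 30.0
```

Emit:
jog_arm([
  [[0.007,0.0015,0,0],[0.007,0,0,0],[0.007,0,0,0],[0.005,0,0,0],[0,0,0,0],[0,0,0,0]],
])

```text
time_s: 18.98
tcp_pos: [0.4954, 0.1164, 0.1063]
ee_rot: [[0.999, -0.038, -0.0], [-0.038, -0.999, -0.0], [-0.0, 0.0, -1.0]]
wrist_force: [0.1, -0.1, -1.7]
gripper_width: 0.249
gripper_force: 30.0
```

Emit:
jog_arm([
  [[0,0,0.003,0],[0,0,0.003,0],[0,0,0.002,0],[0,0,0.001,0],[0,0,0,0]],
])

```text
time_s: 19.6
tcp_pos: [0.4956, 0.1165, 0.0974]
ee_rot: [[0.999, -0.038, -0.0], [-0.038, -0.999, -0.0], [-0.0, 0.0, -1.0]]
wrist_force: [-0.0, -0.7, -0.8]
gripper_width: 0.254
gripper_force: 30.0
```

Emit:
jog_arm([
  [[0,0,0.0015,0],[0,0,0.0015,0],[0,0,0,0]],
])

```text
time_s: 19.98
tcp_pos: [0.4955, 0.1165, 0.0943]
ee_rot: [[0.999, -0.038, -0.0], [-0.038, -0.999, -0.0], [-0.0, 0.0, -1.0]]
wrist_force: [0.2, -0.5, -1.7]
gripper_width: 0.252
gripper_force: 30.0
```

Emit:
jog_arm([
  [[0,0,0.003,0],[0,0,0.003,0],[0,0,0.003,0],[0,0,0,0]],
])

```text
time_s: 20.48
tcp_pos: [0.4954, 0.1164, 0.0851]
ee_rot: [[0.999, -0.038, -0.001], [-0.038, -0.999, -0.0], [-0.001, 0.0, -1.0]]
wrist_force: [-0.7, -0.3, -1.6]
gripper_width: 0.25
gripper_force: 30.0
```

Emit:
jog_arm([
  [[-0.002,0,0,0],[-0.002,0,0,0],[-0.002,0,0,0],[-0.002,0,0,0],[-0.002,0,0,0],[-0.002,0,0,0],[0,0,0,0]],
])

```text
time_s: 21.35
tcp_pos: [0.4859, 0.1179, 0.0863]
ee_rot: [[0.999, -0.038, 0.006], [-0.038, -0.999, 0.002], [0.005, -0.003, -1.0]]
wrist_force: [6.1, -1.5, -3.7]
gripper_width: 0.255
gripper_force: 30.0
```

Hooked: about 6 N of pull with the tool lagging. Keep drawing slowly.

Emit:
jog_arm([
  [[-0.0025,0,0,0],[-0.0025,0,0,0],[-0.0025,0,0,0],[-0.0025,0,0,0],[-0.0025,0,0,0],[-0.0025,0,0,0],[-0.0025,0,0,0],[-0.0025,0,0,0]],
])

```text
time_s: 22.35
tcp_pos: [0.4661, 0.1188, 0.0863]
ee_rot: [[0.999, -0.038, 0.006], [-0.038, -0.999, 0.003], [0.006, -0.003, -1.0]]
wrist_force: [7.3, -2.0, -2.9]
gripper_width: 0.25
gripper_force: 30.0
```

Emit:
jog_arm([
  [[-0.0025,0,0,0],[-0.0025,0,0,0],[-0.0025,0,0,0],[-0.0025,0,0,0],[-0.0025,0,0,0],[-0.0025,0,0,0],[-0.0025,0,0,0],[-0.0025,0,0,0],[-0.0025,0,0,0],[-0.0025,0,0,0],[-0.0025,0,0,0],[-0.0025,0,0,0]],
])

```text
time_s: 23.85
tcp_pos: [0.436, 0.12, 0.0863]
ee_rot: [[0.999, -0.038, 0.006], [-0.038, -0.999, 0.003], [0.006, -0.003, -1.0]]
wrist_force: [7.3, -1.6, -3.2]
gripper_width: 0.252
gripper_force: 30.0
```

Emit:
jog_arm([
  [[-0.0025,0,0,0],[-0.0025,0,0,0],[-0.0025,0,0,0],[-0.0025,0,0,0],[-0.0025,0,0,0],[-0.0025,0,0,0],[0,0,0,0],[0,0,0,0],[0,0,0,0]],
])

```text
time_s: 24.98
tcp_pos: [0.4206, 0.1205, 0.0862]
ee_rot: [[0.999, -0.038, 0.005], [-0.038, -0.999, 0.003], [0.005, -0.003, -1.0]]
wrist_force: [5.5, -1.6, -1.9]
gripper_width: 0.252
gripper_force: 30.0
```

```bash
python3 rodm.py; python3 - <<'E'
from h import *
t=capture('top')[:,:,::-1];cv2.imwrite('pics/t5.png',t);cv2.imwrite('pics/t5c.png',cv2.resize(t[110:230,340:460],(600,600),interpolation=2))
E
```

```text
tcp [0.4206 0.1205 0.0862] heading -2.17 [ 5.5 -1.6 -1.9] 0.2522523812027849
handle rows 175 248
handle rows 220 247
handle rows 277 301
rod tool x range 0.066 0.122 y at x=0,150: [0.0002 0.0015] scatter 0.0001
```

View pics/t5c.png

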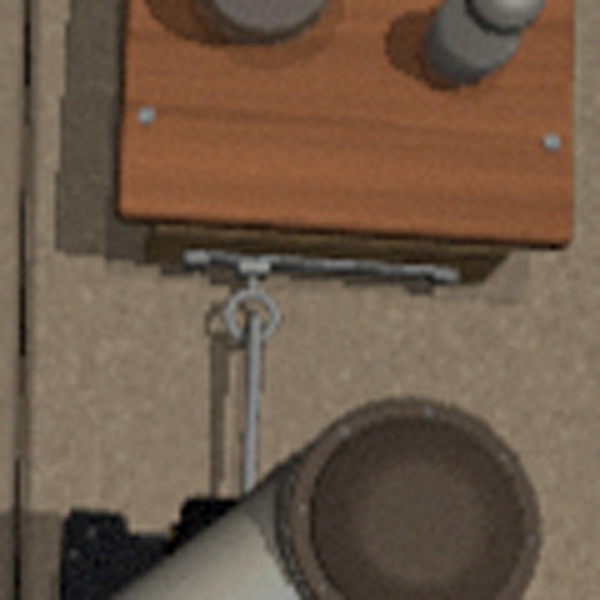

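The crop shows the hook in the ring at full-picture (390,173), with the drawer's face level with the board edge. Next I compute the distance out, then relax and unhook.

```bash
python3 - <<'E'
from h import *
a=np.radians(-2.2);R=np.array([[np.cos(a),-np.sin(a)],[np.sin(a),np.cos(a)]]);c=np.array([.6939,.0753])
for p,z in(((390,173.2),.025),((390.5,163.3),.027)):
    w=plane('top',p,z);print(w.round(4),'stand',R.T@(w[:2]-c))
E
```

```text
[0.5779 0.1134 0.025 ] stand [-0.11740647  0.03362807]
[0.6032 0.1124 0.027 ] stand [-0.09207093  0.03361232]
```

Emit:
jog_arm([
  [[0.0025,0,0,0],[0.0025,0,0,0],[0.002,0,0,0],[0,0,0,0],[0,0,0,0]],
])

```text
time_s: 25.7
tcp_pos: [0.4254, 0.1191, 0.0854]
ee_rot: [[0.999, -0.038, -0.0], [-0.038, -0.999, -0.0], [-0.0, 0.0, -1.0]]
wrist_force: [0.5, -0.0, -1.4]
gripper_width: 0.25
gripper_force: 30.0
```

The drawer is about 67 mm out and the force is relieved. Lift out gently.

Emit:
jog_arm([
  [[0,0,-0.004,0],[0,0,-0.004,0],[0,0,-0.004,0],[0,0,-0.004,0],[0,0,-0.004,0],[0,0,-0.006,0],[0,0,0,0]],
])

```text
time_s: 26.58
tcp_pos: [0.4259, 0.1194, 0.112]
ee_rot: [[0.999, -0.038, 0.001], [-0.038, -0.999, 0.001], [0.001, -0.001, -1.0]]
wrist_force: [-0.0, -0.1, -0.8]
gripper_width: 0.249
gripper_force: 30.0
```

Emit:
jog_arm([
  [[0,0,-0.02,0],[-0.015,0,-0.01,0],[-0.015,0,0,0],[0,-0.02,0,0],[0,-0.025,0,0],[0,-0.025,0,0],[0,-0.025,0,0],[0,-0.025,0,0],[0,0,0.02,0],[0,0,0.02,0],[0,0,0.015,0],[0,0,0.005,0],[0,0,0,0],[0,0,0,0]],
])

```text
time_s: 28.32
tcp_pos: [0.4005, 0.2406, 0.082]
ee_rot: [[0.999, -0.038, 0.001], [-0.038, -0.999, 0.001], [0.001, -0.001, -1.0]]
wrist_force: [0.5, -0.3, -0.6]
gripper_width: 0.252
gripper_force: 30.0
```

```bash
python3 rodm.py
```

```text
tcp [0.4005 0.2406 0.082 ] heading -2.18 [ 0.5 -0.3 -0.6] 0.25165875459701925
handle rows 175 248
handle rows 277 301
rod tool x range 0.066 0.122 y at x=0,150: [0.0006 0.0009] scatter 0.0001
```

Now lower until touch.

Emit:
jog_arm([
  [[0,0,0.003,0],[0,0,0.003,0],[0,0,0.002,0],[0,0,0,0]],
])

```text
time_s: 28.88
tcp_pos: [0.4002, 0.2401, 0.0732]
ee_rot: [[0.999, -0.038, -0.0], [-0.038, -0.999, -0.0], [-0.0, 0.0, -1.0]]
wrist_force: [0.4, -0.1, -1.4]
gripper_width: 0.248
gripper_force: 30.0
```

Emit:
jog_arm([
  [[0,0,0.0015,0],[0,0,0,0],[0,0,0,0]],
])

```text
time_s: 29.25
tcp_pos: [0.4003, 0.2403, 0.0727]
ee_rot: [[0.999, -0.038, 0.0], [-0.038, -0.999, 0.0], [0.0, -0.0, -1.0]]
wrist_force: [-1.6, -0.5, 5.0]
gripper_width: 0.247
gripper_force: 30.0
```

Touching with 5 N. Open and retreat.

Emit:
jog_arm([
  [[0,0,0,0],[0,0,0,0],[0,0,0,0],[0,0,0,0],[0,0,0,0],[0,0,0,0],[0,0,0,0],[0,0,0,0]],
], claw=0.8)

```text
time_s: 30.25
tcp_pos: [0.4002, 0.2403, 0.0719]
ee_rot: [[0.999, -0.038, -0.0], [-0.038, -0.999, -0.0], [-0.0, 0.0, -1.0]]
wrist_force: [-0.4, -0.2, -0.9]
gripper_width: 0.798
gripper_force: 0.0
```

Emit:
jog_arm([
  [[0,0,-0.01,0],[0,0,-0.02,0],[0,0,-0.03,0],[0,0,-0.03,0],[0,0,-0.03,0],[0,0,0,0],[0,0,0,0]],
])

```text
time_s: 31.12
tcp_pos: [0.3998, 0.2399, 0.1919]
ee_rot: [[0.999, -0.039, -0.0], [-0.039, -0.999, -0.0], [-0.0, 0.0, -1.0]]
wrist_force: [-0.9, 0.2, -0.8]
gripper_width: 0.803
gripper_force: 0.0
```

```bash
python3 - <<'E'
from h import *
t=capture('top')[:,:,::-1];w=capture('wrist')[:,:,::-1]
a=cv2.resize(t[70:270,200:470],(540,400));b=cv2.resize(w[:,180:440],(260,400));cv2.imwrite('pics/end.png',np.hstack([a,b]))
# compare with start picture over bystanders
o=cv2.imread('pics/top.png');d=cv2.absdiff(t,o).max(2)
for n,(x0,y0,x1,y1) in dict(mat=(200,148,245,192),glass=(375,70,418,122),shaker=(422,95,452,130),spoon=(222,252,282,286)).items(): print(n,(d[y0:y1,x0:x1]>40).mean().round(3))
s=sense();print(s['time_s'],s['gripper_width'])
E
```

```text
mat 0.0
glass 0.0
shaker 0.0
spoon 0.597
31.225 0.8047566253456341
```

View pics/end.png

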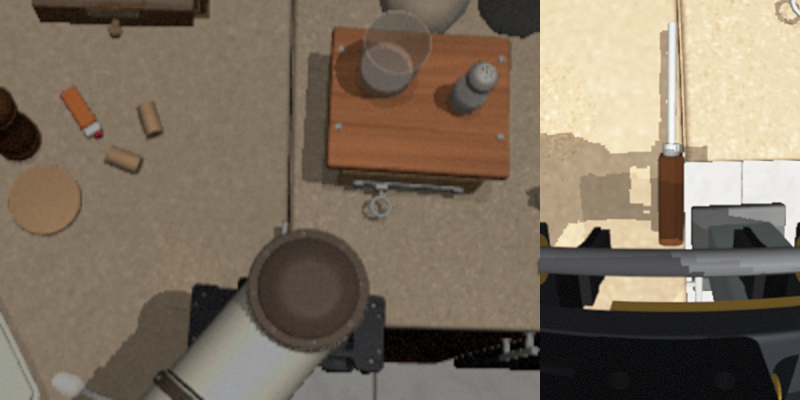

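The drawer is out, the ring is free at (390,173), and the rod lies flat and wholly on the worktop, clear of the stand. The glass, shaker and mat haven't moved. The spoon region differs only because the arm and its shadow cover it.

```bash
python3 -c "
from station import *
print(finish_job())"
```

```text
the job is handed in; nothing more can be done
None
```

The job is handed in: the drawer is about 67 mm out, roughly level with the board's edge, and the rod is unhooked and lying at rest on the worktop clear of the stand. It took about 31 s, with about 7 N at most on the eye. The rod slipped in the first grip and was set down and regripped. The glass, shaker and mat are unmoved; the arm hid the spoon in the last picture, but nothing went near it.

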